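# Pin the swing arm of a bench microscope stand

## Robot

A 6-joint arm with a two-finger parallel gripper is mounted at the origin on the work surface. World frame = base frame: x ahead of the robot, y to its left, z up, the work surface at z = 0. Lengths are in m, angles in rad, forces in N, time in s.
With the tool pointing down it reaches from about 0.35 to 0.875 m from the base axis. Payload 4.2 kg.
Tool frame: the origin (TCP) lies at the very end of the fingers, on their centre line; the grasp point (between the pads) lies 19 mm behind it; z points along the fingers, y is the line along which they close (so a half turn about z gives the same grasp; the last joint's range is limited). The gripper opens to 85 mm and grips with 20 to 120 N. Pads are 22 mm wide; open, the fingers measure 114 mm over their backs; the gripper's body (76 mm by 85 mm) begins 54 mm behind the grasp point. The pads swing forward as they close: fully open they stand 13 mm farther back than shut.
Start: joints at [0.259, 0.385, 0.008, 0, -1.194, -0.259], TCP at [0.625, 0, 0.231] pointing down, gripper open.
Joint ranges: [-3.14, 3.14], [-1.21, 2.06], [-1.07, 1.41], [-3.16, 2.05], [-2.99, -0.16], [-3.1, 3.1]. Speed limits (rad/s): [2.79, 2.79, 3.14, 3.14, 3.14, 3.14].

## Interface

Orientations are given as a rotation vector (axis times angle).
In Python, from workcell import robot gives the robot as it stands.
- The arm moves only by the shell command python3 -m handwheel 'ROWS' [FORCE]. ROWS is JSON, a list of rows, each an object of numbers: "dx", "dy", "dz": the shift along the tool's x, y, z in m; "roll": the turn about the tool's z in degrees; "gripper": the opening, from 0 (shut) to 1 (fully open). In form: [{"dx": .., "dy": .., "dz": .., "roll": .., "gripper": ..}, ...]. A call has 1 to 20 rows; each row shifts and turns the commanded pose from where the row before left it, along the tool's axes as they then stand; what a row does not reach is not made up. A row lasts 1/8 s, in which the tool goes at most 62.5 mm and 10.7 degrees, less where a joint would pass 70% of its speed; a pose out of reach is approached as far as the arm can. A call is refused whole if a number of a shift passes 0.0625 or a number of a turn 10.7, either way. A call with a gripper value outside its range is refused whole. The fingers move at their own pace and stop on an object; FORCE is the grip in N (left out, the last holds). Time passes only in rows, so rows that do not move let the fingers close. It gives the time, the measured TCP pose, the force, the opening and the grip force at its end, in the units of the state.
- robot.read_state(): the state, without advancing time (a new reading comes with each control period).
- robot.capture(name): name is "scene" or "side" or "wrist"; returns (picture, depth): 420x560x3 uint8, red, green, blue; 420x560 float32, m along the optical axis (not along the pixel's ray), 0 where there is no reading.
- robot.camera_params(name): a dict with "camera_matrix" (3x3 intrinsics, pixels), "k1" (the pictures are not rectified: a ray, as slopes to the right and down, at radius r is drawn at 1 + k1 r^2 times it, then the intrinsics apply), "rvec" (rotation vector, rad) and "tvec" (3), from world to camera coordinates, as OpenCV has them. Camera axes: x right, y down, z forward; pixel columns grow to the right and rows downward; lengths in m; the calibration is good to about 2 mm. A picture is of the moment at which its call begins: read the wrist's pose just before it. camera_params takes no time and is no camera call; for the wrist camera it gives the pose at the moment of the call.
- robot.finish_job(): hands the job in; it is judged then, once.
The state is a dict: "t": time; "joints": joint angles; "joint_velocities": joint speeds; "tau": joint torques, N m; "eef_pos": TCP position; "tool_rot": TCP orientation; "contact_force": force on the tool from outside, world axes, zero at the start; "wrist_torque": the same for the moment, N m; "width": finger opening in m; "grasp_force": force on a finger pad.
Only numpy, scipy, OpenCV 4.12 (cv2) and the standard library are available. Lean on these libraries where they do the work, as an engineer would, in place of code of your own. Each camera call takes 0.05 s, during which the arm holds its last target. There are 200 camera calls.

## Task

Swing the white arm of the stand back into the blue fork until it meets its stop, then take the red-headed steel hinge pin out of the rack and thread it down through the fork's upper ear, the arm's eye and the lower ear, pressing it past the spring catch until its head sits flush on the fork, and let go. Nobody has measured where the fork is clamped along its rail, so feel for the hole with light pressure and never force the pin or the arm; leave the other tools, the jar and the rack's nut drivers where they are.

Things in the scene. Friction and masses are not known exactly. Their poses are not given: they have to be found in the camera images.
- stand: Fixed grey rail plate 330 (x) by 75 (y) by 12 mm high. Origin: on the bench, under the fork's mid-rail place; plate centre at x +95 mm; x runs along the rail from fork to pivot post. An aluminium carriage on it (270 x 36 mm, top 22 mm above the bench) carries fork, post and arm together, clamped rigidly somewhere from -18 to +18 mm along x. This shift is NOT reported; none along y.
- fork_mid (a point): Point on the rail's frame where the upper ear's hole mouth is if the carriage shift is 0: 92 mm above the bench over the stand's origin. The blue fork: two level ears 36 x 36 mm, 12 mm thick, undersides at 30 and 80 mm; a web on the -x side (x -30 to -18 mm) joins them. Each ear has a vertical 13.2 mm hole in its middle, top edge chamfered 1 mm. The real holes are at this point plus the shift along the rail.
- catch_mid (a point): Point on the rail's frame in the middle of the lower ear's bore if the carriage shift is 0, 36 mm above the bench. There a steel spring ball stands about 2.5 mm proud of the bore from the stand's -x side. The pin must be pushed past it with about 5 to 12 N, over the last 8 mm or so of its way down; its own weight will not do.
- pivot_mid (a point): Point on the rail's frame where the arm's pivot axis is if the carriage shift is 0: stand x +190 mm, y 0, 56 mm above the bench. The real vertical pivot axis is at this point plus the same shift along the rail.
- swingarm (a joint): Angle a (rad) of the white arm, 20 mm wide, 56 to 68 mm above the bench. Pivot to eye points along (-cos a, -sin a) in the stand frame; 0 = eye in line with the ears. Eye: 30 mm square plate, 13.2 mm hole chamfered on top, 190 mm from the pivot. Stop at -0.008 (eye 1.5 mm past line; the pin's nose draws it in). Friction about 1 to 2 N.
- stop_mark (a point): Point on the rail's frame where the centre of the arm's grip fin is when the arm is in line and the carriage shift is 0: stand x +90 mm, y 0, 86 mm up. The fin is a black upright block on the arm, 50 mm along it, 14 mm wide, from 68 to 104 mm above the bench, its centre 100 mm from the pivot axis; pinch it or push its side.
- pin_head (a point): Centre of the hinge pin's head: red cylinder with two silver bands, 20 mm diameter, 44 mm tall. Below it a steel shank, 12 mm diameter, 66 mm long, its last 4 mm tapering to a flat 9.6 mm nose. This point is 22 mm above the head's underside, 88 mm above the nose; z points up the pin. About 150 g. Starts upright in a rack hole, head resting on the rack. Home in the fork it is 114 mm above the bench.
- pin: The whole hinge pin, its origin at the centre of its nose, z along the pin to the head.
- rack: Fixed black block 200 (x) by 45 (y) by 70 mm high with three vertical 14 mm holes on its top in a row along its x, at -65, 0 and +65 mm. Origin: centre of the underside. Which hole has the pin varies.
- driver_a_grip (a point): Blue-handled nut driver standing in the rack, handle 18 mm wide and 52 mm tall above the rack; point half-way up the handle. Leave alone.
- driver_b_grip (a point): Yellow-handled nut driver standing in the rack, same size; point half-way up the handle. Leave alone.
- jar_mid (a point): Small green jar with a blue cap, 48 mm wide, 50 mm tall, standing on the bench; point at its centre. Leave alone.
- screwdriver_grip (a point): Red-handled screwdriver 150 mm long lying on the bench; point on its handle. Leave alone.
Not all that is in view belongs to the job. Leave any pink or turquoise look-alike of the pin alone.

How it is judged:
By the outcome, as a careful person would: the job done as asked, in the order asked, and still so for the second after the job is handed in, with the robot touching nothing.
It also fails if it takes over 72 s, if anything falls off the work surface, if the arm or the gripper's body presses on something with over 40 N, if the wrist force passes 120 N, or if a joint passes its speed limit or range.

## Working session

There is one attempt and no reset: what is moved stays moved. The work goes in short steps, Python scripts to look and compute and a shell command to move; the robot and the scene stay as the last step left them, time stands still between calls to the robot, and variables do not carry over. Pictures are saved under pics/ and viewed, at most 10 in all, crops included, and the job is handed in when it is done.

```bash
mkdir -p pics; ls; cat > h.py <<'E'
import numpy as np, cv2
from workcell import robot
def cap(n):
    p=robot.camera_params(n); im,d=robot.capture(n); return im,d,p
def ray(p,u,v):
    K=np.array(p["camera_matrix"]);q=np.array([(u-K[0,2])/K[0,0],(v-K[1,2])/K[1,1]]);r=q.copy()
    for _ in range(20): r=q/(1+p["k1"]*(r@r))
    R=cv2.Rodrigues(np.array(p["rvec"],float))[0]
    return -R.T@np.array(p["tvec"],float).ravel(), R.T@np.array([r[0],r[1],1.])
def onz(p,u,v,z):
    o,d=ray(p,u,v); return o+d*(z-o[2])/d[2]
def dep(p,D,u,v):
    o,d=ray(p,u,v); w=D[int(v)-1:int(v)+2,int(u)-1:int(u)+2]; w=w[w>0]
    return o+d*np.median(w) if len(w) else None
def proj(p,X):
    R=cv2.Rodrigues(np.array(p["rvec"],float))[0]; c=R@np.array(X)+np.array(p["tvec"],float).ravel()
    s=c[:2]/c[2]; s=s*(1+p["k1"]*(s@s)); K=np.array(p["camera_matrix"]); return s[0]*K[0,0]+K[0,2], s[1]*K[1,1]+K[1,2]
def save(im,f): cv2.imwrite(f,im[:,:,::-1])
E
python3 - <<'E'
from h import *
a,d,p=cap("scene");save(a,"pics/s1.png");b,d2,p2=cap("side");save(b,"pics/d1.png")
np.savez("c1.npz",a=a,d=d,b=b,d2=d2)
print(p,p2,robot.read_state())
E
```

```text
pics
{'camera_matrix': array([[447.59131702,   0.        , 278.66641914],
       [  0.        , 447.59131702, 211.73201957],
       [  0.        ,   0.        ,   1.        ]]), 'k1': -0.02485705096996888, 'rvec': array([ 2.24236686,  0.81591394, -0.31044937]), 'tvec': array([-0.43307319, -0.22677376,  1.23546172])} {'camera_matrix': array([[509.26225679,   0.        , 267.57306688],
       [  0.        , 509.26225679, 206.24571656],
       [  0.        ,   0.        ,   1.        ]]), 'k1': -0.06953953485465332, 'rvec': array([ 2.09943413, -0.17658619,  0.08275371]), 'tvec': array([-0.59763677,  0.07936856,  1.1107999 ])} {'t': 0.1, 'joints': array([ 2.58573185e-01,  3.85484023e-01,  6.75667398e-03, -4.03432731e-04,
       -1.19399715e+00, -2.58604066e-01]), 'joint_velocities': array([ 7.85208598e-05, -2.90677786e-03,  3.73901396e-03,  3.70000201e-03,
        7.34137309e-04, -4.59713304e-04]), 'tau': array([-2.41840362e-04, -3.93318665e+01,  1.88929778e+01,  4.19793829e+00,
       -2.58899068e-03, -3.31562532e-06]), 'eef_pos': array([ 6.24480828e-01, -7.93320596e-06,  2.30330744e-01]), 'tool_rot': array([ 2.22019626e+00, -2.22059523e+00, -2.03100668e-03]), 'contact_force': array([-0.39858597, -1.12203421, -0.57673279]), 'wrist_torque': array([ 0.05535924, -0.03138868,  0.01511035]), 'grasp_force': 0.0, 'width': 0.08512469944454203}
```

View pics/s1.png

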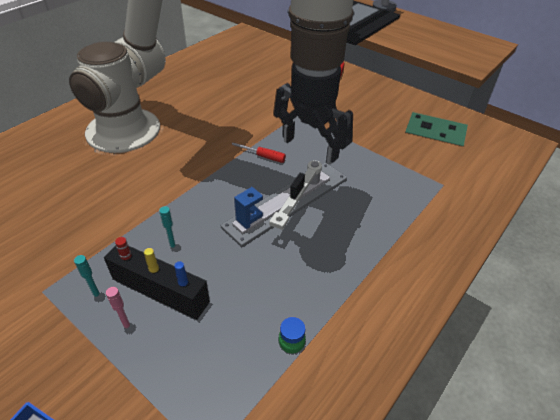

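View pics/d1.png

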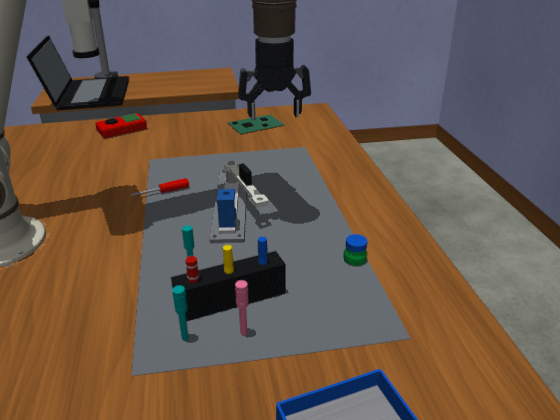

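The scene view shows the red banded pin in the rack at (122,248). Things that could be taken for it are the pink pin (116,305), the turquoise pins (166,225) and (85,275), and the red screwdriver (265,153). The rack also holds the yellow driver (151,260) and the blue driver (181,273). The fork is at (248,207), the eye at (279,218) and the fin at (297,185). I choose (122,248): it is red, silver-banded and in the rack.

```bash
python3 - <<'E'
from h import *
z=np.load("c1.npz");np.set_printoptions(precision=4,suppress=True)
ps,pd=robot.camera_params("scene"),robot.camera_params("side")
def m(h,lo,hi,s=100,v=40): return cv2.inRange(h,(lo,s,v),(hi,255,255))
for n,im,D,p in (("scene",z["a"],z["d"],ps),("side",z["b"],z["d2"],pd)):
    h=cv2.cvtColor(im,cv2.COLOR_RGB2HSV)
    for c,mk in (("red",m(h,0,5,150)|m(h,175,180,150)),("yel",m(h,22,32,150,120)),("blue",m(h,105,125,130)),("teal",m(h,85,98,130)),("pink",m(h,165,178,60,120))):
        k,l,st,ce=cv2.connectedComponentsWithStats(mk)
        for i in range(1,k):
            if st[i,4]>60:
                ys,xs=np.where((l==i)&(D>0)); P=np.array([dep(p,D,x,y) for x,y in zip(xs,ys)])
                print(n,c,ce[i].round(),st[i,4],"med",np.median(P,0),"zmax",np.percentile(P[:,2],97),"top",P[P[:,2]>P[:,2].max()-.006].mean(0))
a=cv2.resize(z["a"][130:260,200:360],None,fx=4.5,fy=4.5,interpolation=cv2.INTER_CUBIC)
b=cv2.resize(z["a"][215:320,70:220],None,fx=2,fy=2,interpolation=cv2.INTER_CUBIC)
save(a,"pics/c_fork.png");save(np.array(b),"pics/c_rack.png")
E
```

```text
scene red [271. 154.] 245 med [0.3988 0.1653 0.0212] zmax 0.026231095230434435 top [0.3966 0.169  0.0246]
scene red [120. 242.] 87 med [ 0.4326 -0.2944  0.1132] zmax 0.11456478096158175 top [ 0.4314 -0.294   0.1132]
scene blue [247. 206.] 746 med [ 0.5173 -0.0524  0.0798] zmax 0.09323794895631736 top [ 0.5123 -0.0418  0.092 ]
scene blue [181. 274.] 228 med [ 0.5613 -0.2674  0.1013] zmax 0.12092478586764077 top [ 0.5573 -0.2653  0.1197]
scene blue [292. 330.] 522 med [ 0.7581 -0.2028  0.05  ] zmax 0.05119948600600137 top [ 0.7566 -0.201   0.0499]
scene blue [ 29. 413.] 341 med [ 0.5359 -0.5618  0.0458] zmax 0.049845734175679265 top [ 0.5457 -0.5608  0.0482]
scene teal [167. 223.] 250 med [ 0.43   -0.1909  0.0836] zmax 0.11046141383528646 top [ 0.4273 -0.1893  0.1091]
scene teal [ 86. 272.] 333 med [ 0.4127 -0.3657  0.0847] zmax 0.10992958144119112 top [ 0.4089 -0.3648  0.109 ]
scene pink [111. 291.] 96 med [ 0.5062 -0.3687  0.1092] zmax 0.1101925567113989 top [ 0.5065 -0.3687  0.1091]
side red [120. 126.] 646 med [0.2159 0.5877 0.0261] zmax 0.036696926309633414 top [0.2099 0.6135 0.03
[... 403 characters left out ...]
316 top [ 0.508  -0.0428  0.0906]
side blue [356. 243.] 303 med [ 0.7509 -0.2058  0.0486] zmax 0.050205852008515316 top [ 0.7524 -0.2017  0.0487]
side blue [262. 251.] 253 med [ 0.5533 -0.2697  0.0976] zmax 0.12004019878833497 top [ 0.5538 -0.2659  0.1186]
side blue [346. 395.] 2288 med [ 0.6341 -0.5467  0.0391] zmax 0.04997497916827548 top [ 0.6257 -0.5531  0.0484]
side teal [188. 239.] 261 med [ 0.4235 -0.1949  0.0899] zmax 0.10959154997485498 top [ 0.4229 -0.1903  0.108 ]
side teal [181. 308.] 506 med [ 0.4057 -0.3691  0.0783] zmax 0.11042102588232543 top [ 0.4048 -0.3649  0.1093]
side pink [241. 284.] 85 med [ 0.5044 -0.3685  0.1088] zmax 0.10976966306348764 top [ 0.5041 -0.3688  0.1088]
```

View pics/c_fork.png

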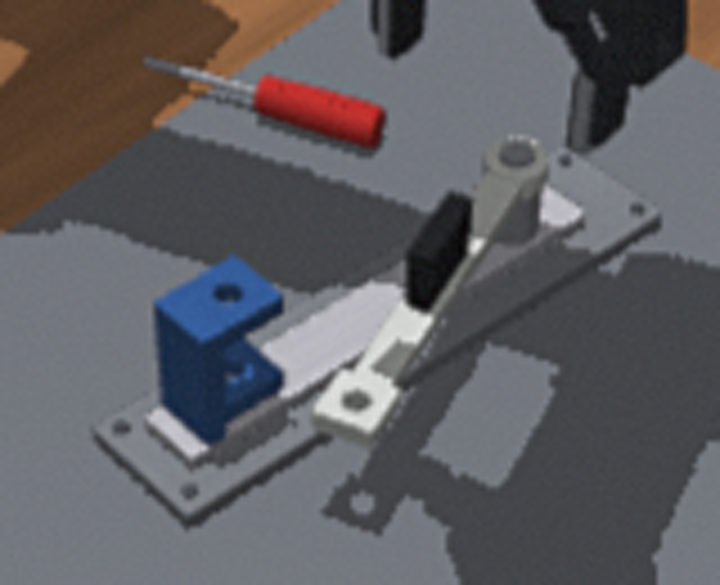

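View pics/c_rack.png

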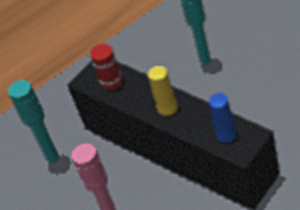

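The crops show the fork hole at scene pixel (250.7,194.9), the post at (314.9,164) and the eye at (279.1,219.1), swung clear of the fork. The rack's left end holds the red pin with silver bands, so that choice is confirmed.

```bash
python3 - <<'E'
from h import *
z=np.load("c1.npz");np.set_printoptions(precision=4,suppress=True)
p=robot.camera_params("scene");D=z["d"]
H=onz(p,250.7,194.9,.092); E=onz(p,279.1,219.1,.068)
for u,v in ((310,162),(314.9,158),(320,163)): print("post",dep(p,D,u,v))
f=lambda a,b:(200+a/4.5,130+b/4.5)
for q in ((440,255),(460,230),(425,270),(455,200),(412,250)): print("fin",q,dep(p,D,*f(*q)))
print("fintop edges z.104", [onz(p,*f(*q),.104) for q in ((408,247),(428,255),(470,205),(453,193))])
for q in ((97,431),(190,515),(659,218)): print("corner",onz(p,*f(*q),.012))
zt=dep(p,D,310,162)[2]; P=onz(p,314.9,164,zt)
print("hole",H,"eye",E,"post",P,"dHP",np.linalg.norm((H-P)[:2]),"dEP",np.linalg.norm((E-P)[:2]))
x=(P-H)[:2];print("yaw",np.degrees(np.arctan2(x[1],x[0])),"arm", np.degrees(np.arctan2(*((P-E)[:2][::-1]))))
a=robot.camera_params("side");print("pin proj",proj(a,(.430,-.295,.092)))
E
```

```text
post [0.5261 0.1558 0.0694]
post [0.4802 0.2462 0.0026]
post [0.546  0.1681 0.0694]
fin (440, 255) [0.5767 0.0418 0.1004]
fin (460, 230) [0.5687 0.0682 0.0935]
fin (425, 270) [0.5741 0.0344 0.0945]
fin (455, 200) [0.5608 0.0737 0.1043]
fin (412, 250) [0.5665 0.0337 0.1031]
fintop edges z.104 [array([0.5644, 0.0333, 0.104 ]), array([0.5748, 0.035 , 0.104 ]), array([0.5682, 0.0757, 0.104 ]), array([0.5568, 0.0774, 0.104 ])]
corner [ 0.4719 -0.0866  0.012 ]
corner [ 0.5423 -0.0964  0.012 ]
corner [0.592  0.2226 0.012 ]
hole [ 0.5129 -0.0343  0.092 ] eye [ 0.5874 -0.0315  0.068 ] post [0.5391 0.1574 0.0694] dHP 0.19350679936473122 dEP 0.19500959001201038
yaw 82.20844194194751 arm 104.34830160439431
pin proj (np.float64(193.23577739713187), np.float64(269.6107906217488))
```

```bash
python3 -m handwheel '[{"dx":-0.028,"dy":0.03,"gripper":0.6},{"dx":-0.027,"dy":0.029},{"dz":0.03},{"dz":0.03},{}]'; python3 - <<'E'
from h import *
im,d,p=cap("wrist");save(im,"pics/w1.png");print(p["rvec"],p["tvec"])
for X in ((.566,.055,.104),(.5129,-.0343,.092)): print(proj(p,X))
E
```

```text
[-2.44568370e-04  3.09640120e+00  5.20922256e-01] [ 0.62338211 -0.04258395  0.38236   ]
(np.float64(338.5423431805763), np.float64(268.6680377786869))
(np.float64(406.4512579643812), np.float64(163.99145181338312))validation failed for argument at $[0]...
```

View pics/w1.png

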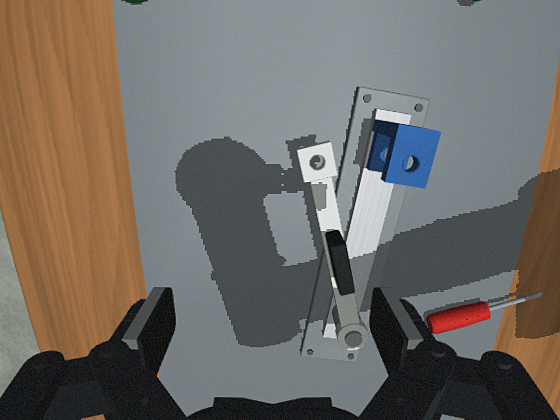

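The wrist view shows the fork hole at about (411,163), the eye at (318,162), the fin at (340,262) and the post at (352,333), which agrees with the scene estimate. The call was refused, so I'll give every field in each row.

```bash
python3 -m handwheel '[{"dx":-0.028,"dy":0.03,"dz":0,"roll":0,"gripper":0.6},{"dx":-0.027,"dy":0.029,"dz":0,"roll":0,"gripper":0.6},{"dx":0,"dy":0,"dz":0.03,"roll":0,"gripper":0.6},{"dx":0,"dy":0,"dz":0.03,"roll":0,"gripper":0.6},{"dx":0,"dy":0,"dz":0,"roll":0,"gripper":0.6}]'; python3 - <<'E'
from h import *
im,d,p=cap("wrist");save(im,"pics/w2.png")
np.savez("w2.npz",a=im,d=d)
E
```

```text
t: 0.78
eef_pos: [0.5642, 0.0546, 0.1689]
tool_rot: [2.217, -2.218, -0.005]
contact_force: [-0.4, -0.2, -0.0]
width: 0.0512
grasp_force: 0.0
```

View pics/w2.png

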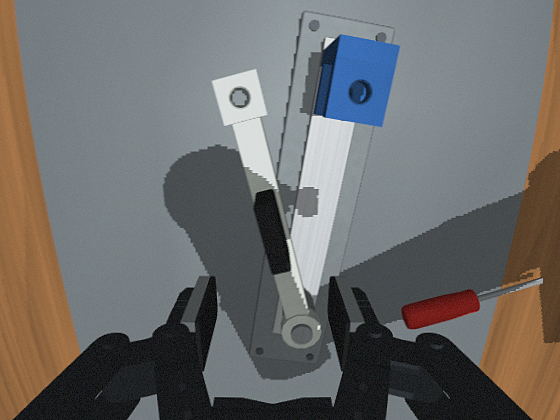

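This nearer wrist view puts the hole at (361,91), the eye at (239,97), the fin's top near (265,220) and the post at (300,330).

```bash
python3 - <<'E'
from h import *
np.set_printoptions(precision=4,suppress=True)
z=np.load("w2.npz");p=robot.camera_params("wrist");D=z["d"]
print("postz",[dep(p,D,u,v) for u,v in ((288,322),(300,317),(312,325))])
H=onz(p,361,91,.092);E=onz(p,239,97,.068)
print("hole",H,"eye",E)
zt=np.median([dep(p,D,u,v)[2] for u,v in ((288,322),(300,317),(312,325))]);P=onz(p,300,330,zt);print("post",P,np.linalg.norm((H-P)[:2]),np.linalg.norm((E-P)[:2]))
print("fin top corners",[onz(p,*q,.104)for q in ((254,192),(272,190),(290,272),(272,275))])
# ear top blob
h=cv2.cvtColor(z["a"],cv2.COLOR_RGB2HSV);m=cv2.inRange(h,(100,130,40),(125,255,255))
ys,xs=np.where((m>0)&(D>0));Q=np.array([dep(p,D,x,y) for x,y in zip(xs,ys)]);k=Q[:,2]>.089;Q=Q[k];print(len(Q),Q[:,2].mean())
r=cv2.minAreaRect((Q[:,:2]*1000).astype(np.float32));print(r)
E
```

```text
postz [array([0.5516, 0.144 , 0.0728]), array([0.5419, 0.1389, 0.0732]), array([0.5317, 0.1471, 0.0728])]
hole [ 0.5108 -0.0349  0.092 ] eye [ 0.5871 -0.031   0.068 ]
post [0.5415 0.152  0.0728] 0.18943976662260076 0.1887044999717211
fin top corners [array([0.5761, 0.0257, 0.104 ]), array([0.5649, 0.0244, 0.104 ]), array([0.5527, 0.0813, 0.104 ]), array([0.5649, 0.0836, 0.104 ])]
4631 0.09471057694869806
((511.2527160644531, -40.401329040527344), (48.04957962036133, 35.83108139038086), 81.6816177368164)
```

```bash
python3 -m handwheel '[{"dx":0,"dy":0,"dz":0.03,"roll":0,"gripper":0.6},{"dx":0,"dy":0,"dz":0.03,"roll":0,"gripper":0.6},{"dx":0,"dy":0,"dz":0.03,"roll":0,"gripper":0.6},{"dx":0,"dy":0.01,"dz":0,"roll":0,"gripper":0.6},{"dx":0,"dy":0.01,"dz":0,"roll":0,"gripper":0.6},{"dx":0,"dy":0.005,"dz":0,"roll":0,"gripper":0.6},{"dx":0,"dy":0.005,"dz":0,"roll":0,"gripper":0.6},{"dx":0,"dy":0.005,"dz":0,"roll":0,"gripper":0.6},{"dx":0,"dy":0.005,"dz":0,"roll":0,"gripper":0.6},{"dx":0,"dy":0.005,"dz":0,"roll":0,"gripper":0.6},{"dx":0,"dy":0,"dz":0,"roll":0,"gripper":0.6}]'
```

```text
t: 2.2
eef_pos: [0.52, 0.0549, 0.0811]
tool_rot: [2.22, -2.221, -0.002]
contact_force: [0.7, -0.7, -0.2]
width: 0.0517
grasp_force: 0.2
```

```bash
python3 -m handwheel '[{"dx":0,"dy":0.003,"dz":0,"roll":0,"gripper":0.6},{"dx":0,"dy":0.003,"dz":0,"roll":0,"gripper":0.6},{"dx":0,"dy":0.002,"dz":0,"roll":0,"gripper":0.6},{"dx":0,"dy":0.002,"dz":0,"roll":0,"gripper":0.6},{"dx":0,"dy":0,"dz":0,"roll":0,"gripper":0.6}]'; python3 -m handwheel '[{"dx":0,"dy":0.0015,"dz":0,"roll":0,"gripper":0.6},{"dx":0,"dy":0.0015,"dz":0,"roll":0,"gripper":0.6},{"dx":0,"dy":0,"dz":0,"roll":0,"gripper":0.6}]'
```

```text
t: 2.82
eef_pos: [0.5104, 0.055, 0.0812]
tool_rot: [2.221, -2.221, -0.001]
contact_force: [1.0, -1.1, -0.0]
width: 0.0515
grasp_force: 0.5
t: 3.2
eef_pos: [0.5078, 0.0551, 0.0813]
tool_rot: [2.222, -2.221, -0.0]
contact_force: [1.9, -0.6, -2.0]
width: 0.0513
grasp_force: 0.8
```

```bash
python3 -m handwheel '[{"dx":0,"dy":0.0015,"dz":0,"roll":0,"gripper":0.6},{"dx":0,"dy":0,"dz":0,"roll":0,"gripper":0.6}]'; python3 -m handwheel '[{"dx":0,"dy":0.001,"dz":0,"roll":0,"gripper":0.6},{"dx":0,"dy":0,"dz":0,"roll":0,"gripper":0.6}]';python3 -m handwheel '[{"dx":0,"dy":0.001,"dz":0,"roll":0,"gripper":0.6},{"dx":0,"dy":0,"dz":0,"roll":0,"gripper":0.6}]'
```

```text
t: 3.45
eef_pos: [0.5065, 0.0552, 0.0814]
tool_rot: [-2.221, 2.221, 0.0]
contact_force: [2.8, -0.0, -0.8]
width: 0.0514
grasp_force: 0.9
t: 3.7
eef_pos: [0.5063, 0.0552, 0.0814]
tool_rot: [-2.22, 2.22, -0.002]
contact_force: [4.6, 0.0, -4.2]
width: 0.0513
grasp_force: 2.5
t: 3.95
eef_pos: [0.5062, 0.0553, 0.0815]
tool_rot: [-2.219, 2.219, -0.003]
contact_force: [7.0, -1.6, -4.9]
width: 0.0513
grasp_force: 3.8
```

The arm is on its stop: the force rose and the position stopped changing. Next I back off, lift and go to the pin.

```bash
python3 -m handwheel '[{"dx":0,"dy":-0.012,"dz":0,"roll":0,"gripper":0.6},{"dx":0,"dy":0,"dz":-0.03,"roll":0,"gripper":0.6},{"dx":0,"dy":0,"dz":-0.045,"roll":0,"gripper":0.6},{"dx":0,"dy":0,"dz":-0.045,"roll":0,"gripper":0.6},{"dx":0.04,"dy":0.0126,"dz":0,"roll":0,"gripper":0.6},{"dx":0.04,"dy":0.0126,"dz":0,"roll":0,"gripper":0.6},{"dx":0.04,"dy":0.0126,"dz":0,"roll":0,"gripper":0.6},{"dx":0.04,"dy":0.0126,"dz":0,"roll":0,"gripper":0.6},{"dx":0.04,"dy":0.0126,"dz":0,"roll":0,"gripper":0.6},{"dx":0.04,"dy":0.0126,"dz":0,"roll":0,"gripper":0.6},{"dx":0.04,"dy":0.0126,"dz":0,"roll":0,"gripper":0.6},{"dx":0,"dy":0,"dz":0,"roll":0,"gripper":0.6},{"dx":0,"dy":0,"dz":0,"roll":0,"gripper":0.6}]'; python3 - <<'E'
from h import *
np.set_printoptions(precision=4,suppress=True)
im,d,p=cap("wrist");save(im,"pics/w3.png")
h=cv2.cvtColor(im,cv2.COLOR_RGB2HSV);m=cv2.inRange(h,(0,130,40),(6,255,255))|cv2.inRange(h,(174,130,40),(180,255,255))
k,l,st,ce=cv2.connectedComponentsWithStats(m)
for i in range(1,k):
    if st[i,4]>60:
        ys,xs=np.where((l==i)&(d>0));Q=np.array([dep(p,d,x,y) for x,y in zip(xs,ys)]);t=Q[:,2]>.109
        print(ce[i],st[i],Q[:,2].max())
        if t.sum()>20:
            T=np.array([onz(p,x,y,.114)[:2] for x,y in zip(xs[t],ys[t])]);print(cv2.minEnclosingCircle((T*1000).astype(np.float32)),T.mean(0))
E
```

```text
t: 5.58
eef_pos: [0.4278, -0.2249, 0.2011]
tool_rot: [2.22, -2.222, -0.002]
contact_force: [0.1, -0.1, -0.4]
width: 0.051
grasp_force: 0.0
[270.4459 124.3   ] [255 109  31  31 740] 0.11620916652603092
((427.93878173828125, -293.5909729003906), 9.756741523742676) [ 0.428  -0.2937]
```

View pics/w3.png

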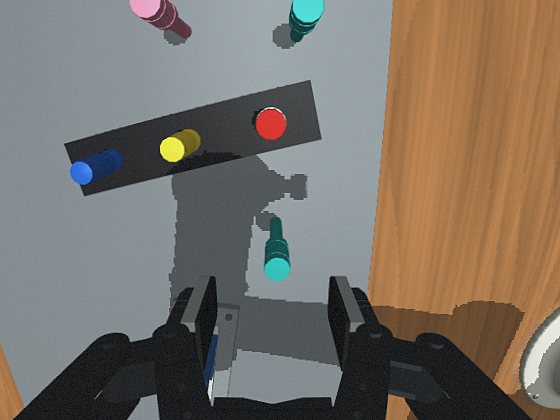

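The red pin's head is at (270,124), i.e. (0.428, -0.294), and the path around it is clear.

```bash
python3 -m handwheel '[{"dx":0.035,"dy":0,"dz":0,"roll":0,"gripper":0.6},{"dx":0.0338,"dy":0,"dz":0,"roll":0,"gripper":0.6},{"dx":0,"dy":0,"dz":0,"roll":0,"gripper":0.6},{"dx":0,"dy":0,"dz":0.04,"roll":0,"gripper":0.6},{"dx":0,"dy":0,"dz":0.04,"roll":0,"gripper":0.6},{"dx":0,"dy":0,"dz":0.025,"roll":0,"gripper":0.6},{"dx":0,"dy":0,"dz":0.015,"roll":0,"gripper":0.6},{"dx":0,"dy":0,"dz":0,"roll":0,"gripper":0.6}]' 60; python3 -m handwheel '[{"dx":0,"dy":0,"dz":0,"roll":0,"gripper":0.15},{"dx":0,"dy":0,"dz":0,"roll":0,"gripper":0.0},{"dx":0,"dy":0,"dz":0,"roll":0,"gripper":0.0},{"dx":0,"dy":0,"dz":0,"roll":0,"gripper":0.0},{"dx":0,"dy":0,"dz":0,"roll":0,"gripper":0.0}]' 60
```

```text
t: 6.62
eef_pos: [0.4282, -0.2929, 0.0808]
tool_rot: [2.222, -2.219, -0.003]
contact_force: [0.4, -0.2, 1.3]
width: 0.0514
grasp_force: 0.0
t: 7.25
eef_pos: [0.4291, -0.294, 0.0827]
tool_rot: [-2.221, 2.22, -0.004]
contact_force: [0.4, 1.9, 5.9]
width: 0.0182
grasp_force: 58.5
```

```bash
python3 -m handwheel '[{"dx":0,"dy":0,"dz":-0.02,"roll":0,"gripper":0.0},{"dx":0,"dy":0,"dz":-0.04,"roll":0,"gripper":0.0},{"dx":0,"dy":0,"dz":-0.04,"roll":0,"gripper":0.0},{"dx":0,"dy":0,"dz":-0.035,"roll":0,"gripper":0.0},{"dx":0,"dy":0,"dz":0,"roll":0,"gripper":0.0},{"dx":-0.037,"dy":-0.0119,"dz":0,"roll":0,"gripper":0.0},{"dx":-0.037,"dy":-0.0119,"dz":0,"roll":0,"gripper":0.0},{"dx":-0.037,"dy":-0.0119,"dz":0,"roll":0,"gripper":0.0},{"dx":-0.037,"dy":-0.0119,"dz":0,"roll":0,"gripper":0.0},{"dx":-0.037,"dy":-0.0119,"dz":0,"roll":0,"gripper":0.0},{"dx":-0.037,"dy":-0.0119,"dz":0,"roll":0,"gripper":0.0},{"dx":-0.037,"dy":-0.0119,"dz":0,"roll":0,"gripper":0.0},{"dx":0,"dy":0,"dz":0,"roll":0,"gripper":0.0},{"dx":0,"dy":0,"dz":0,"roll":0,"gripper":0.0}]'; python3 - <<'E'
from h import *
im,d,p=cap("side");s,ds,ps=cap("scene");w,_,_=cap("wrist")
c=proj(p,(.5115,-.0347,.14));c2=proj(ps,(.5115,-.0347,.14));print(c,c2)
def crop(im,c):
    x,y=int(c[0]),int(c[1]);return cv2.resize(im[max(0,y-70):y+70,max(0,x-65):x+65],(390,420),interpolation=cv2.INTER_CUBIC)
save(np.hstack([crop(im,c),crop(s,c2)]),"pics/p1.png"); np.savez("p1.npz",im=im,s=s,w=w,c=c,c2=c2,d=d,ds=ds)
print(max(0,int(c[0])-65),max(0,int(c[1])-70),max(0,int(c2[0])-65),max(0,int(c2[1])-70))
E
```

```text
t: 9.0
eef_pos: [0.5106, -0.035, 0.215]
tool_rot: [2.22, -2.22, -0.003]
contact_force: [-0.4, 0.2, -1.1]
width: 0.0183
grasp_force: 59.3
(np.float64(225.51705652330662), np.float64(172.73897128216478)) (np.float64(249.4126339738365), np.float64(177.18886308478932))
160 102 184 107
```

View pics/p1.png

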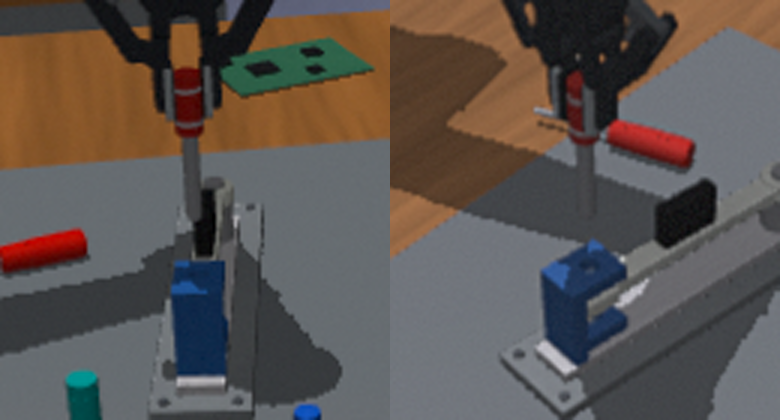

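Side crop: the pin hangs from the gripper with its nose at (195,220) in the crop. Scene crop: the nose is at (587,217) and the fork hole at (590,263), with the arm's eye between the ears.

```bash
python3 - <<'E'
from h import *
np.set_printoptions(precision=4,suppress=True)
ps,pd=robot.camera_params("scene"),robot.camera_params("side")
S=lambda x,y:(184+(x-390+.5)/3-.5,107+y/3); T=lambda x,y:(160+x/3,102+y/3)
print("scene: nose",onz(ps,*S(587,214),.136),"neck",onz(ps,*S(585,142),.202),"hole",onz(ps,*S(590,263),.092))
print("side: nose",onz(pd,*T(195,218),.136),"neck",onz(pd,*T(189,137),.202))
z=np.load("p1.npz")
for n,im,D,p,z0 in (("side",z["im"],z["d"],pd,0),("scene",z["s"],z["ds"],ps,0)):
    c=proj(p,(.5106,-.035,.165)); x0,y0=int(c[0]),int(c[1])
    for zz in (.145,.155,.165,.175,.185,.195):
        u,v=proj(p,(.5106,-.035,zz)); v=int(round(v)); row=D[v,int(u)-15:int(u)+16]; ref=D[int(y0),int(x0)]
        k=np.where(abs(row-np.median(row[12:19]))<.015)[0]+int(u)-15
        P=[dep(p,D,q,v) for q in k]; print(n,zz,len(k),k.mean() if len(k) else 0,"exp u",u, (k.mean()-u)*np.median(row[12:19])/p["camera_matrix"][0,0])
E
```

```text
scene: nose [ 0.5105 -0.0341  0.136 ] neck [ 0.5155 -0.0386  0.202 ] hole [ 0.5118 -0.0343  0.092 ]
side: nose [ 0.5101 -0.0356  0.136 ] neck [ 0.5089 -0.0437  0.202 ]
side 0.145 5 224.0 exp u 224.97615647320012 -0.0020519421380915666
side 0.155 6 223.5 exp u 224.71583605961632 -0.002541079146241463
side 0.165 6 223.5 exp u 224.45349945752056 -0.0019863002947506344
side 0.175 6 223.5 exp u 224.18913261421102 -0.001428906314601327
side 0.185 5 223.0 exp u 223.92272165687552 -0.0019017967308857429
side 0.195 6 222.5 exp u 223.65425291189973 -0.0023697779672223916
scene 0.145 6 249.5 exp u 248.90415393243595 0.0011763074412587365
scene 0.155 6 248.5 exp u 248.75656798716116 -0.0005022427127456398
scene 0.165 6 248.5 exp u 248.6067047880846 -0.00020718334264773158
scene 0.175 6 248.5 exp u 248.4545131508207 8.759953930617631e-05
scene 0.185 6 248.5 exp u 248.29994041927176 0.00038186504395033307
scene 0.195 6 248.5 exp u 248.14293241610903 0.0006755180375513487
```

```bash
python3 -m handwheel '[{"dx":0,"dy":-0.001,"dz":0.02,"roll":0,"gripper":0.0},{"dx":0,"dy":0,"dz":0.015,"roll":0,"gripper":0.0},{"dx":0,"dy":0,"dz":0.004,"roll":0,"gripper":0.0},{"dx":0,"dy":0,"dz":0,"roll":0,"gripper":0.0}]'; python3 -m handwheel '[{"dx":0,"dy":0,"dz":0.002,"roll":0,"gripper":0.0},{"dx":0,"dy":0,"dz":0.002,"roll":0,"gripper":0.0},{"dx":0,"dy":0,"dz":0.001,"roll":0,"gripper":0.0},{"dx":0,"dy":0,"dz":0,"roll":0,"gripper":0.0}]'
```

```text
t: 9.65
eef_pos: [0.5126, -0.035, 0.1773]
tool_rot: [2.221, -2.221, 0.0]
contact_force: [0.0, 0.1, -1.3]
width: 0.0187
grasp_force: 59.4
t: 10.15
eef_pos: [0.5125, -0.0347, 0.1723]
tool_rot: [2.221, -2.221, -0.0]
contact_force: [0.6, 0.3, -1.0]
width: 0.0183
grasp_force: 59.4
```

```bash
python3 -m handwheel '[{"dx":0,"dy":0,"dz":0.001,"roll":0,"gripper":0.0},{"dx":0,"dy":0,"dz":0.001,"roll":0,"gripper":0.0},{"dx":0,"dy":0,"dz":0,"roll":0,"gripper":0.0}]'
```

```text
t: 10.52
eef_pos: [0.5125, -0.0348, 0.1702]
tool_rot: [2.221, -2.221, -0.0]
contact_force: [-0.4, 0.3, -0.9]
width: 0.0187
grasp_force: 59.4
```

```bash
python3 -m handwheel '[{"dx":0,"dy":0,"dz":0.001,"roll":0,"gripper":0.0},{"dx":0,"dy":0,"dz":0.001,"roll":0,"gripper":0.0},{"dx":0,"dy":0,"dz":0,"roll":0,"gripper":0.0}]';python3 -m handwheel '[{"dx":0,"dy":0,"dz":0.001,"roll":0,"gripper":0.0},{"dx":0,"dy":0,"dz":0.001,"roll":0,"gripper":0.0},{"dx":0,"dy":0,"dz":0,"roll":0,"gripper":0.0}]';python3 -m handwheel '[{"dx":0,"dy":0,"dz":0.001,"roll":0,"gripper":0.0},{"dx":0,"dy":0,"dz":0.001,"roll":0,"gripper":0.0},{"dx":0,"dy":0,"dz":0,"roll":0,"gripper":0.0}]'
```

```text
t: 10.9
eef_pos: [0.5123, -0.0348, 0.1681]
tool_rot: [2.221, -2.221, -0.001]
contact_force: [-0.1, 0.4, -2.0]
width: 0.0185
grasp_force: 59.3
t: 11.28
eef_pos: [0.5121, -0.0348, 0.166]
tool_rot: [2.221, -2.221, -0.001]
contact_force: [-2.0, 0.5, -1.1]
width: 0.0187
grasp_force: 59.4
t: 11.65
eef_pos: [0.5121, -0.0348, 0.164]
tool_rot: [2.221, -2.221, -0.001]
contact_force: [-1.5, -0.2, -0.3]
width: 0.0182
grasp_force: 59.4
```

The pin is in the upper ear. A slight side load in -x tells me to shift about 0.6 mm.

```bash
python3 -m handwheel '[{"dx":0,"dy":0.0006,"dz":0.002,"roll":0,"gripper":0.0},{"dx":0,"dy":0,"dz":0.002,"roll":0,"gripper":0.0},{"dx":0,"dy":0,"dz":0.002,"roll":0,"gripper":0.0},{"dx":0,"dy":0,"dz":0,"roll":0,"gripper":0.0}]';python3 -m handwheel '[{"dx":0,"dy":0,"dz":0.002,"roll":0,"gripper":0.0},{"dx":0,"dy":0,"dz":0.002,"roll":0,"gripper":0.0},{"dx":0,"dy":0,"dz":0.002,"roll":0,"gripper":0.0},{"dx":0,"dy":0,"dz":0.002,"roll":0,"gripper":0.0},{"dx":0,"dy":0,"dz":0,"roll":0,"gripper":0.0}]'
```

```text
t: 12.15
eef_pos: [0.512, -0.0347, 0.158]
tool_rot: [2.221, -2.222, -0.0]
contact_force: [-2.1, 0.1, -1.8]
width: 0.0183
grasp_force: 59.5
t: 12.78
eef_pos: [0.5119, -0.0347, 0.15]
tool_rot: [2.221, -2.221, -0.0]
contact_force: [-2.1, 0.1, -2.0]
width: 0.0186
grasp_force: 59.5
```

```bash
python3 -m handwheel '[{"dx":0,"dy":0.0004,"dz":0.001,"roll":0,"gripper":0.0},{"dx":0,"dy":0,"dz":0.001,"roll":0,"gripper":0.0},{"dx":0,"dy":0,"dz":0.001,"roll":0,"gripper":0.0},{"dx":0,"dy":0,"dz":0,"roll":0,"gripper":0.0}]';python3 -m handwheel '[{"dx":0,"dy":0,"dz":0.001,"roll":0,"gripper":0.0},{"dx":0,"dy":0,"dz":0.001,"roll":0,"gripper":0.0},{"dx":0,"dy":0,"dz":0,"roll":0,"gripper":0.0}]';python3 -m handwheel '[{"dx":0,"dy":0,"dz":0.001,"roll":0,"gripper":0.0},{"dx":0,"dy":0,"dz":0.001,"roll":0,"gripper":0.0},{"dx":0,"dy":0,"dz":0,"roll":0,"gripper":0.0}]'
```

```text
t: 13.28
eef_pos: [0.5118, -0.0348, 0.1473]
tool_rot: [-2.221, 2.221, -0.0]
contact_force: [-0.8, -0.2, -0.9]
width: 0.0183
grasp_force: 59.5
t: 13.65
eef_pos: [0.5117, -0.0347, 0.1453]
tool_rot: [-2.221, 2.221, -0.0]
contact_force: [-0.8, -0.5, -1.4]
width: 0.0187
grasp_force: 59.5
t: 14.02
eef_pos: [0.5116, -0.0348, 0.1432]
tool_rot: [-2.221, 2.221, -0.0]
contact_force: [-1.7, -1.0, -0.8]
width: 0.0182
grasp_force: 59.5
```

```bash
python3 -m handwheel '[{"dx":0,"dy":0,"dz":0.001,"roll":0,"gripper":0.0},{"dx":0,"dy":0,"dz":0.001,"roll":0,"gripper":0.0},{"dx":0,"dy":0,"dz":0.001,"roll":0,"gripper":0.0},{"dx":0,"dy":0,"dz":0,"roll":0,"gripper":0.0}]';python3 -m handwheel '[{"dx":0,"dy":0,"dz":0.0015,"roll":0,"gripper":0.0},{"dx":0,"dy":0,"dz":0.0015,"roll":0,"gripper":0.0},{"dx":0,"dy":0,"dz":0.0015,"roll":0,"gripper":0.0},{"dx":0,"dy":0,"dz":0.0015,"roll":0,"gripper":0.0},{"dx":0,"dy":0,"dz":0,"roll":0,"gripper":0.0}]';
```

```text
t: 14.52
eef_pos: [0.5115, -0.0348, 0.1401]
tool_rot: [2.221, -2.221, -0.0]
contact_force: [-0.8, -0.2, -1.6]
width: 0.0184
grasp_force: 59.4
t: 15.15
eef_pos: [0.5116, -0.0348, 0.1341]
tool_rot: [2.221, -2.221, -0.0]
contact_force: [-0.4, 0.7, -1.5]
width: 0.0187
grasp_force: 59.4
```

```bash
python3 -m handwheel '[{"dx":0,"dy":0,"dz":0.0015,"roll":0,"gripper":0.0},{"dx":0,"dy":0,"dz":0.0015,"roll":0,"gripper":0.0},{"dx":0,"dy":0,"dz":0.0015,"roll":0,"gripper":0.0},{"dx":0,"dy":0,"dz":0.0015,"roll":0,"gripper":0.0},{"dx":0,"dy":0,"dz":0,"roll":0,"gripper":0.0}]';python3 -m handwheel '[{"dx":0,"dy":0,"dz":0.0015,"roll":0,"gripper":0.0},{"dx":0,"dy":0,"dz":0.0015,"roll":0,"gripper":0.0},{"dx":0,"dy":0,"dz":0.0015,"roll":0,"gripper":0.0},{"dx":0,"dy":0,"dz":0,"roll":0,"gripper":0.0}]';python3 -m handwheel '[{"dx":0,"dy":0,"dz":0.001,"roll":0,"gripper":0.0},{"dx":0,"dy":0,"dz":0.001,"roll":0,"gripper":0.0},{"dx":0,"dy":0,"dz":0.001,"roll":0,"gripper":0.0},{"dx":0,"dy":0,"dz":0,"roll":0,"gripper":0.0}]'
```

```text
t: 15.78
eef_pos: [0.5116, -0.0348, 0.1281]
tool_rot: [2.221, -2.221, -0.0]
contact_force: [-0.4, 0.1, -3.1]
width: 0.0186
grasp_force: 59.4
t: 16.27
eef_pos: [0.5115, -0.0348, 0.1236]
tool_rot: [2.221, -2.221, -0.0]
contact_force: [-1.2, 0.6, -1.8]
width: 0.0184
grasp_force: 59.4
t: 16.77
eef_pos: [0.5115, -0.0348, 0.1207]
tool_rot: [2.221, -2.221, -0.0]
contact_force: [-1.0, -0.3, -1.5]
width: 0.0185
grasp_force: 59.4
```

```bash
python3 -m handwheel '[{"dx":0,"dy":0,"dz":0.001,"roll":0,"gripper":0.0},{"dx":0,"dy":0,"dz":0.001,"roll":0,"gripper":0.0},{"dx":0,"dy":0,"dz":0.001,"roll":0,"gripper":0.0},{"dx":0,"dy":0,"dz":0,"roll":0,"gripper":0.0}]';python3 -m handwheel '[{"dx":0,"dy":0,"dz":0.001,"roll":0,"gripper":0.0},{"dx":0,"dy":0,"dz":0.001,"roll":0,"gripper":0.0},{"dx":0,"dy":0,"dz":0.001,"roll":0,"gripper":0.0},{"dx":0,"dy":0,"dz":0,"roll":0,"gripper":0.0}]';python3 -m handwheel '[{"dx":0,"dy":0,"dz":0.001,"roll":0,"gripper":0.0},{"dx":0,"dy":0,"dz":0.001,"roll":0,"gripper":0.0},{"dx":0,"dy":0,"dz":0.001,"roll":0,"gripper":0.0},{"dx":0,"dy":0,"dz":0,"roll":0,"gripper":0.0}]'
```

```text
t: 17.27
eef_pos: [0.5115, -0.0348, 0.1177]
tool_rot: [2.221, -2.221, -0.0]
contact_force: [-0.8, 0.6, -0.8]
width: 0.0179
grasp_force: 59.4
t: 17.77
eef_pos: [0.5116, -0.0347, 0.1148]
tool_rot: [-2.221, 2.221, 0.0]
contact_force: [0.4, 0.3, -0.9]
width: 0.0181
grasp_force: 59.5
t: 18.27
eef_pos: [0.5115, -0.0347, 0.1117]
tool_rot: [-2.221, 2.221, 0.0]
contact_force: [-2.4, 0.9, 1.6]
width: 0.0188
grasp_force: 59.7
```

Catch resistance is starting, so I press on in small steps.

```bash
for i in 1; do :; done; python3 -m handwheel '[{"dx":0,"dy":0,"dz":0.001,"roll":0,"gripper":0.0},{"dx":0,"dy":0,"dz":0.001,"roll":0,"gripper":0.0},{"dx":0,"dy":0,"dz":0,"roll":0,"gripper":0.0}]';python3 -m handwheel '[{"dx":0,"dy":0,"dz":0.001,"roll":0,"gripper":0.0},{"dx":0,"dy":0,"dz":0.001,"roll":0,"gripper":0.0},{"dx":0,"dy":0,"dz":0,"roll":0,"gripper":0.0}]'
```

```text
t: 18.65
eef_pos: [0.5115, -0.0347, 0.1097]
tool_rot: [-2.221, 2.222, 0.0]
contact_force: [-2.2, 0.4, 1.9]
width: 0.0183
grasp_force: 60.1
t: 19.02
eef_pos: [0.5115, -0.0347, 0.1076]
tool_rot: [-2.221, 2.222, 0.0]
contact_force: [-2.7, 0.9, 2.6]
width: 0.0185
grasp_force: 60.1
```

```bash
python3 -m handwheel '[{"dx":0,"dy":0,"dz":0.001,"roll":0,"gripper":0.0},{"dx":0,"dy":0,"dz":0.001,"roll":0,"gripper":0.0},{"dx":0,"dy":0,"dz":0,"roll":0,"gripper":0.0}]';python3 -m handwheel '[{"dx":0,"dy":0,"dz":0.001,"roll":0,"gripper":0.0},{"dx":0,"dy":0,"dz":0,"roll":0,"gripper":0.0}]';python3 -m handwheel '[{"dx":0,"dy":0,"dz":0.0007,"roll":0,"gripper":0.0},{"dx":0,"dy":0,"dz":0,"roll":0,"gripper":0.0}]'
```

```text
t: 19.4
eef_pos: [0.5115, -0.0347, 0.1054]
tool_rot: [-2.221, 2.222, 0.0]
contact_force: [-1.9, 2.0, 1.6]
width: 0.0181
grasp_force: 60.0
t: 19.65
eef_pos: [0.5116, -0.0347, 0.1047]
tool_rot: [2.221, -2.221, -0.0]
contact_force: [-3.3, 1.3, 2.8]
width: 0.0183
grasp_force: 60.0
t: 19.9
eef_pos: [0.5116, -0.0348, 0.1047]
tool_rot: [2.222, -2.221, 0.0]
contact_force: [-4.7, 1.0, 7.5]
width: 0.018
grasp_force: 60.4
```

```bash
python3 -m handwheel '[{"dx":0,"dy":0,"dz":0.0008,"roll":0,"gripper":0.0},{"dx":0,"dy":0,"dz":0,"roll":0,"gripper":0.0}]';python3 -m handwheel '[{"dx":0,"dy":0,"dz":0.0005,"roll":0,"gripper":0.0},{"dx":0,"dy":0,"dz":0,"roll":0,"gripper":0.0}]'
```

```text
t: 20.15
eef_pos: [0.5116, -0.0348, 0.1046]
tool_rot: [-2.222, 2.221, -0.001]
contact_force: [-6.1, 2.7, 10.5]
width: 0.0185
grasp_force: 60.9
t: 20.4
eef_pos: [0.5116, -0.0348, 0.1046]
tool_rot: [-2.222, 2.221, -0.001]
contact_force: [-7.3, 3.3, 14.3]
width: 0.0186
grasp_force: 61.1
```

```bash
python3 -m handwheel '[{"dx":0,"dy":0,"dz":0,"roll":0,"gripper":0.6},{"dx":0,"dy":0,"dz":0,"roll":0,"gripper":0.6},{"dx":0,"dy":0,"dz":0,"roll":0,"gripper":0.6},{"dx":0,"dy":0,"dz":0,"roll":0,"gripper":0.6},{"dx":0,"dy":0,"dz":-0.03,"roll":0,"gripper":0.6},{"dx":0,"dy":0,"dz":-0.04,"roll":0,"gripper":0.6},{"dx":0,"dy":0,"dz":-0.04,"roll":0,"gripper":0.6},{"dx":-0.04,"dy":0,"dz":-0.02,"roll":0,"gripper":0.6},{"dx":-0.04,"dy":0,"dz":0,"roll":0,"gripper":0.6},{"dx":0,"dy":0,"dz":0,"roll":0,"gripper":0.6}]'; python3 - <<'E'
from h import *
im,d,p=cap("side");s,ds,ps=cap("scene")
def crop(im,c):
    x,y=int(c[0]),int(c[1]);return cv2.resize(im[y-50:y+50,x-45:x+45],(390,433),interpolation=cv2.INTER_CUBIC)
save(np.hstack([crop(im,proj(p,(.5115,-.0347,.09))),crop(s,proj(ps,(.5115,-.0347,.09)))]),"pics/f1.png")
for n,I,D,P in (("side",im,d,p),("scene",s,ds,ps)):
    h=cv2.cvtColor(I,cv2.COLOR_RGB2HSV);m=cv2.inRange(h,(0,130,40),(6,255,255))|cv2.inRange(h,(174,130,40),(180,255,255))
    Q=np.array([dep(P,D,x,y) for y,x in zip(*np.where((m>0)&(D>0)))]);k=np.hypot(Q[:,0]-.511,Q[:,1]+.035)<.03;print(n,k.sum(),Q[k].max(0),Q[k].min(0))
E
```

```text
t: 21.65
eef_pos: [0.5117, 0.0472, 0.233]
tool_rot: [-2.224, 2.217, -0.0]
contact_force: [0.5, -0.7, -0.1]
width: 0.0515
grasp_force: 0.0
side 138 [ 0.51933397 -0.02646254  0.13664982] [ 0.50068373 -0.04450882  0.0946489 ]
scene 126 [ 0.52284672 -0.02638222  0.1377128 ] [ 0.50476588 -0.04366014  0.09502919]
```

View pics/f1.png

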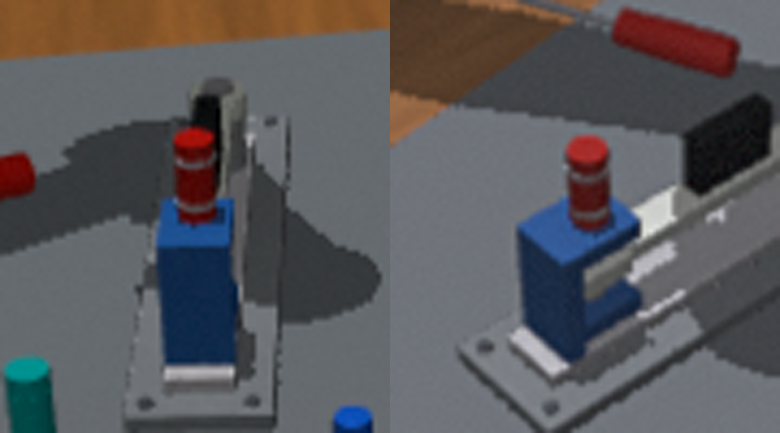

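Both crops show the head standing flush on the upper ear, at (195,175) and (588,183). Its top is at 0.137 m against 0.136 m expected, the arm is in the fork, and the robot is clear.

```bash
python3 -c "
from workcell import robot
print(robot.finish_job())"
```

```text
the job is handed in; nothing more can be done
None
```

I swung the arm to its stop, pressed the red pin past the catch until its head was flush on the fork (head top 137 mm measured, 136 mm expected), let go, and handed the job in at about 22 s; no verdict came back.

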